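# Clamp a knife-handle block in the glue-up clamp to its ratchet torque

### The job

Slide the knife-handle block along the bed of the bench clamp until its brass end is fully home against the green post. Then wind the clamp's wheel clockwise by its crank so the foot comes down on the block, and keep turning until the ratchet slips: give it two or three clicks, no more. Leave the block clamped there and do not disturb the spare wooden block, the brass collar, the hammer or the mug.

Things in the scene. Friction and masses are not known exactly. Their poses are not given: they have to be found in the camera images.
- clamp: Glue-up clamp fixed to the bench: steel bed plate, two dark steel guide rails, green C-frame. Origin on the bench (z = 0) straight below the vertical spindle axis; +y is the way the block slides home. In its frame (mm): bed x -55 to 135, y -270 to 85, top z 16; post 60 wide, its face at y 45; arm over the bed z 66 to 96, 44 wide, from y -20 to the post.
- mouth (a point): Mid-way between the two dark steel rails where their straight part begins, on the bed (clamp frame x 0, y -30, z 16 mm). From here to the post they are 39 mm apart; towards -y they flare, to about 70 mm apart at y -75. They stand 12 mm above the bed. Axes as the clamp's.
- home (a point): Where the block's centre (half its length, half its height) lies when home: in the clamp's frame x 0, y -45, z 28 mm. Axes as the clamp's.
- axis (a point): Centre of the wheel's top face, on the vertical spindle axis, 124 mm above the bench. The wheel is 110 mm across its lobes, z 108 to 124 mm; the red pointer below it sweeps out to 76 mm from the axis and no higher than 124 mm. The spindle's end stands at most 4 mm above the wheel. Clear room above.
- block: Loose handle block, dark wood with a 30 mm brass end, 36 (x) x 180 (y) x 24 (z) mm, about 0.36 kg. Origin: centre of its underside; +y points to the brass end, which goes against the post. It starts flat on the bed, 80 to 130 mm short of home and slightly askew, its brass end in or just before the flared mouth of the rails.
- foot: Round rubber-faced foot of the spindle, 30 mm across, 8 mm thick, origin at the centre of its underside. It comes down 16 mm per turn of the screw; at screw = 0 its underside is 52 mm above the bench, and the block's top, on the bed, is at 40 mm.
- screw (a joint): Angle of the screw collar below the wheel (rad), which carries the red pointer arm. Grows as it turns clockwise seen from above, lowering the foot. Starts between 0 and 2.4; the foot meets the block at about 4.7 and stops turning at about 4.8. Stays where it is left (friction 0.12 N m).
- ratchet (a joint): Angle by which the wheel has slipped clockwise past the screw collar (rad); 0 at the start, white mark on the wheel at the red pointer. Both turn together until about 0.25 N m; then the pointer's sprung brass ball rides over the wheel's lobes. One click = one lobe = 0.393 rad; let go, the wheel settles at the nearest click.
- crank (a point): Middle of the black upright crank handle on the wheel: round, 16 mm in diameter, z 124 to 168 mm (this point 146 mm), 40 mm from the axis. It goes round with the wheel. At screw = 0 and ratchet = 0 it lies on the clamp's -y side of the axis. Pushing it round takes about 3 N, and 5 to 7 N when the ratchet slips.
- spare: Bystander: light wooden block 30 x 75 x 20 mm lying on the bed's side, about 95 mm from its centre line.
- collar: Bystander: brass collar 28 mm across, 14 mm high, lying on the bed's side, about 100 mm from its centre line.
- hammer: Bystander: hammer lying on the bench to the robot's left.
- mug: Bystander: blue mug, 70 mm across and 85 mm high, on the robot's right.
Not all that is in view belongs to the job. Of the things that look like the block, the largest one is meant.

How it is judged:
By the outcome, as a careful person would: the job done as asked, in the order asked, and still so for the second after the job is handed in, with the robot touching nothing.
It also fails if it takes over 61 s, if anything falls off the work surface, if the arm or the gripper's body presses on something with over 40 N, if the wrist force passes 120 N, or if a joint passes its speed limit or range.

### The arm

A 7-joint arm with a two-finger parallel gripper is mounted at the origin on the work surface. World frame = base frame: x ahead of the robot, y to its left, z up, the work surface at z = 0. Lengths are in m, angles in rad, forces in N, time in s.
With the tool pointing down it reaches from about 0.4 to 0.85 m from the base axis. Payload 10.4 kg.
Tool frame: the origin (TCP) lies on the centre line of the jaws, within the pads' length; the fingertips stand 17 mm ahead of it and the grasp point (between the pads) lies 2 mm behind it; z points along the fingers, y is the line along which they close (so a half turn about z gives the same grasp; the last joint's range is limited). The gripper opens to 85 mm and grips with 20 to 120 N. Pads are 22 mm wide; open, the fingers measure 114 mm over their backs; the gripper's body (76 mm by 85 mm) begins 54 mm behind the grasp point. The pads swing forward as they close: fully open they stand 13 mm farther back than shut.
Start: joints at [-1.137, 0.332, -0.065, 1.46, 0.022, 1.35, -0.088], TCP at [0.276, 0.561, 0.248] pointing down, gripper open.
Joint ranges: [-2.6, 2.6], [-0.5, 2.12], [-1.47, 1.34], [0.16, 2.42], [-1.27, 4.41], [0.06, 2.06], [-2.6, 2.6]. Speed limits (rad/s): [2.22, 2.22, 2.79, 2.79, 3.14, 3.14, 3.14].

### API

Orientations are given as a unit quaternion [x, y, z, w].
In Python, from workcell import sensors, imaging, order, spotter gives the robot as it stands. The module is installed in compiled form; this text tells all that it offers.
- The arm moves only by the shell command python3 -m inch 'ROWS' [FORCE]. ROWS is JSON, a list that holds one entry, the list of rows, each a list of 7 numbers: the shift along the tool's x, y, z in m, then the turn, a rotation vector about the tool's x, y, z in rad, then the closure, from -1 (fully open) to 1 (shut). In form: [[[x, y, z, ax, ay, az, hand], ...]]. A call has 1 to 10 rows; each row is the pose to reach, as a shift and turn from the pose commanded when the call began, along the tool's axes at that moment; what a row does not reach only later rows make up. A row lasts 1/10 s, in which the tool goes at most 50 mm and 8.59 degrees, less where a joint would pass 70% of its speed; a pose out of reach is approached as far as the arm can. A call with a gripper value outside its range is refused whole. The fingers move at their own pace and stop on an object; FORCE is the grip in N (left out, the last holds). Time passes only in rows, so rows that repeat a pose let the fingers close. It gives the time, the measured TCP pose, the force, the opening and the grip force at its end, in the units of the state.
- sensors.get_obs(): the state, without advancing time (a new reading comes with each control period).
- imaging.camera(name): name is "side" or "top" or "wrist"; returns the picture (384x512x3 uint8, blue, green, red); there is no depth.
- imaging.calibration(name): a dict with "mtx" (3x3 intrinsics, pixels), "D" ([k1, k2, p1, p2, k3] as OpenCV has them; the pictures are not rectified), "R" (3x3) and "t" (3): a world point X has camera coordinates R X + t; the wrist camera has in their place "tool_from_camera" (4x4, takes a point from camera to tool coordinates, whose origin is the TCP and whose axes are the flange's). Camera axes: x right, y down, z forward; pixel columns grow to the right and rows downward; lengths in m; the calibration is good to about 2 mm. A picture is of the moment at which its call begins: read the wrist's pose just before it. calibration takes no time and is no camera call.
- order.hand_in(): hands the job in; it is judged then, once.
Trained networks look in the newest picture that a camera, given by its name, has taken for a name from the list of things; names that differ only in an ending like _2 or _b are one class to them, and where a whole thing is asked for, a point or a joint stands for the part that bears it (a point fixed in the world has none). Each returns a list of dicts, best first, with "conf" (0 to 1); they miss things now and then, are a little off and sometimes report something else, mostly with a low value. They report only what shows in the picture. A call takes as long as a camera call. They do not tell look-alikes from the thing itself.
- spotter.look_for(label, camera): "pixel" ([column, row] in pixels, amid what is visible of it).
The state is a dict: "clock": time; "joint_pos": joint angles; "joint_velocities": joint speeds; "tau": joint torques, N m; "position": TCP position; "ee_rot": TCP orientation; "ft_force": force on the tool from outside, world axes, zero at the start; "torque": the same for the moment, N m; "grip_width": opening from 0.0 (shut) to 1.0 (fully open); "grasp_force": force on a finger pad.
Only numpy, scipy, OpenCV 4.12 (cv2) and the standard library are available. Lean on these libraries where they do the work, as an engineer would, in place of code of your own. Each camera call takes 0.05 s, during which the arm holds its last target. There are 200 camera calls.

## Working session

There is one attempt and no reset: what is moved stays moved. The work goes in short steps, Python scripts to look and compute and a shell command to move; the robot and the scene stay as the last step left them, time stands still between calls to the robot, and variables do not carry over. Pictures are saved under pics/ and viewed, at most 10 in all, crops included, and the job is handed in when it is done.

```bash
mkdir -p pics; cat > h.py <<'E'
import numpy as np, cv2
from scipy.spatial.transform import Rotation as R
from workcell import sensors, imaging, order, spotter
def ray(cam,px):
    c=imaging.calibration(cam); u=cv2.undistortPoints(np.array([[px]],float),np.array(c["mtx"]),np.array(c["D"]))[0,0]
    d=np.array([u[0],u[1],1.])
    if cam=="wrist":
        o=sensors.get_obs(); T=np.eye(4);T[:3,:3]=R.from_quat(o["ee_rot"]).as_matrix();T[:3,3]=o["position"]
        T=T@np.array(c["tool_from_camera"]); return T[:3,3],T[:3,:3]@d
    Rm=np.array(c["R"]);return -Rm.T@np.array(c["t"]),Rm.T@d
def at(cam,px,z):
    o,d=ray(cam,px); return o+d*(z-o[2])/d[2]
def proj(cam,X):
    c=imaging.calibration(cam)
    return cv2.projectPoints(np.array(X,float).reshape(-1,1,3),cv2.Rodrigues(np.array(c["R"]))[0],np.array(c["t"],float),np.array(c["mtx"]),np.array(c["D"]))[0][:,0]
E
python3 - <<'E'
from h import *
o=sensors.get_obs(); print(o["clock"],o["position"],o["ee_rot"])
a=imaging.camera("top");b=imaging.camera("side")
cv2.imwrite("pics/a.png",cv2.resize(a,(800,600)));cv2.imwrite("pics/b.png",cv2.resize(b,(800,600)))
Z=dict(clamp=.05,block=.04,crank=.146,axis=.124,foot=.05,screw=.11,spare=.036,collar=.03,hammer=.02,mug=.05)
for n in Z:
  for c in ("top","side"):
    for r in spotter.look_for(n,c)[:3]: print(n,c,np.round(r["pixel"],1),round(r["conf"],2),np.round(at(c,r["pixel"],Z[n]),3))
E
```

```text
0.0 [0.27551353 0.56059477 0.24749642] [ 2.26397289e-01  9.74034772e-01 -7.16808785e-04 -1.28485386e-04]
clamp top [260.4 177.2] 0.92 [ 0.589 -0.047  0.05 ]
clamp side [269.9 228.8] 0.72 [ 0.556 -0.11   0.05 ]
block top [299.8 245.7] 0.84 [ 0.338 -0.19   0.04 ]
block top [286.9 185.1] 0.81 [ 0.561 -0.146  0.04 ]
block top [346.7 234.2] 0.71 [ 0.379 -0.362  0.04 ]
block side [236. 357.] 0.97 [ 0.37  -0.414  0.04 ]
block side [198.2 279.1] 0.88 [ 0.339 -0.208  0.04 ]
block side [274.3 245.4] 0.84 [ 0.549 -0.162  0.04 ]
crank top [239.2 184.7] 0.95 [0.548 0.028 0.146]
crank side [250.5 182. ] 0.67 [ 0.53  -0.016  0.146]
axis side [272.5 226.7] 0.88 [ 0.533 -0.176  0.124]
foot side [271.7 227. ] 0.19 [ 0.563 -0.105  0.05 ]
screw top [245.5 185.8] 0.68 [0.549 0.007 0.11 ]
screw side [250.2 182.4] 0.95 [0.545 0.029 0.11 ]
spare top [257.8 162.9] 0.47 [ 0.645 -0.038  0.036]
collar top [243.4 187.1] 0.2 [0.554 0.016 0.03 ]
collar side [276.4 194.9] 0.41 [0.637 0.045 0.03 ]
hammer top [128.8 214.3] 0.98 [0.455 0.439 0.02 ]
hammer side [193.2 146. ] 0.79 [0.45 0.43 0.02]
mug top [381.6 191.6] 0.97 [ 0.535 -0.493  0.05 ]
mug side [329.4 361.3] 0.8 [ 0.535 -0.482  0.05 ]
```

View pics/a.png

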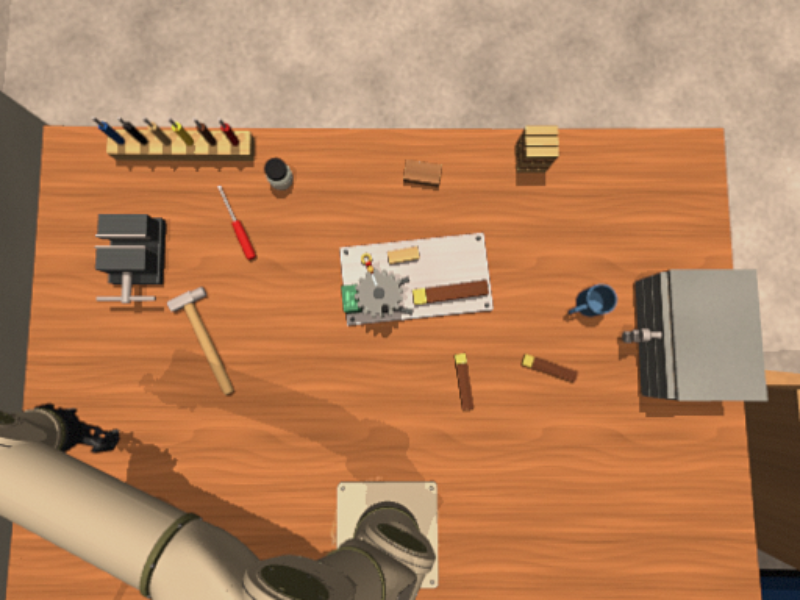

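View pics/b.png

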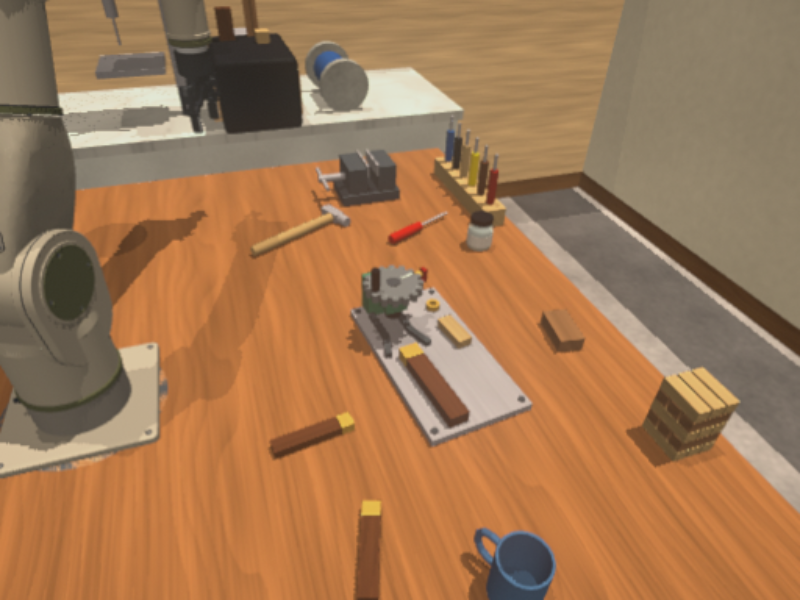

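Candidates (800-px top view): the block on the bed (450,293), and two smaller look-alikes on the bench at (463,381) and (549,368). I choose the one on the bed because it is the largest and lies in the mouth of the rails. I'll check that in a close crop.

```bash
python3 - <<'E'
from h import *
a=imaging.camera("top")
cv2.imwrite("pics/c.png",cv2.resize(a[140:215,212:322],(792,540),interpolation=cv2.INTER_CUBIC))
E
```

```text
(no output)
```

View pics/c.png

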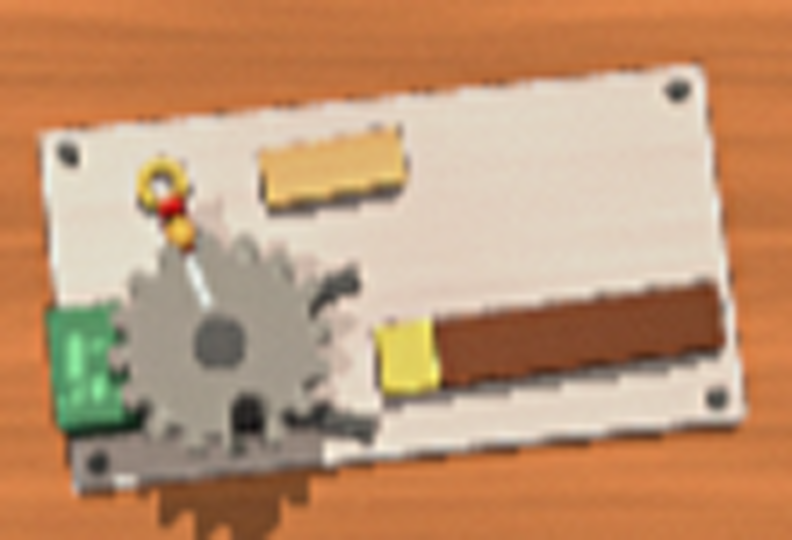

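The crop confirms it: the block on the bed is much the largest, with its brass end at (409,356) and its tail at (722,318). Its brass end lies just before the rail tips at (350,280) and (365,425). The wheel centre is at (220,342), the crank at (247,412), the pointer and white mark at (175,210), the collar at (162,183) and the spare at (335,168).

```bash
cat >> h.py <<'E'
from scipy.optimize import least_squares
def cl(p,X): # clamp->world, p=x,y,yaw
    X=np.atleast_2d(np.array(X,float)); c,s=np.cos(p[2]),np.sin(p[2])
    return np.c_[p[0]+c*X[:,0]-s*X[:,1],p[1]+s*X[:,0]+c*X[:,1],X[:,2]]
def inv(p,W):
    W=np.atleast_2d(W); d=W[:,:2]-p[:2]; c,s=np.cos(p[2]),np.sin(p[2])
    return np.c_[c*d[:,0]+s*d[:,1],-s*d[:,0]+c*d[:,1],W[:,2]]*1000
E
python3 - <<'E'
from h import *
f=lambda L:(np.array(L,float)+.5)/7.2-.5+[212,140]
px=f([(42,132),(700,65),(745,420),(77,490)])
W=np.array([at("top",q,.016) for q in px])
B=np.array([[.135,.085,.016],[.135,-.27,.016],[-.055,-.27,.016],[-.055,.085,.016]])
r=least_squares(lambda p:(cl(p,B)-W)[:,:2].ravel(),[.55,0,0]);p=r.x
print(p,np.degrees(p[2]),np.round(r.fun*1000,1)); np.save("clamp.npy",p)
for n,q,z in [("brass end R",(378,333),.04),("",(382,396),.04),("tail",(718,282),.04),("",(726,345),.04),("hub",(220,342),.127),("crank top",(247,407),.168),("crank base",(247,430),.124),("mark",(175,210),.115),("collar",(162,183),.03)]:
    w=at("top",f([q])[0],z); print(n,np.round(w,3),np.round(inv(p,w),1))
E
```

```text
[0.54224121 0.01824336 0.10339339] 5.924004600501941 [-0.4  2.1  0.1 -2.3  0.5 -2.2 -0.2  2.4]
brass end R [ 0.558 -0.061  0.04 ] [[  7.4 -80.7  40. ]]
 [ 0.525 -0.063  0.04 ] [[-25.3 -79.2  40. ]]
tail [ 0.584 -0.237  0.04 ] [[  15.5 -258.3   40. ]]
 [ 0.551 -0.241  0.04 ] [[ -17.5 -258.4   40. ]]
hub [0.542 0.018 0.127] [[2.00e-01 1.00e-01 1.27e+02]]
crank top [0.507 0.005 0.168] [[-36.6  -9.6 168. ]]
crank base [0.5   0.005 0.124] [[-43.2  -8.5 124. ]]
mark [0.609 0.041 0.115] [[ 68.6  15.4 115. ]]
collar [0.638 0.051 0.03 ] [[98.8 22.3 30. ]]
```

```bash
cat >> h.py <<'E'
p=np.load("clamp.npy") if __import__("os").path.exists("clamp.npy") else None
def go(Wt,yang):
    """shift+turn in tool axes to TCP at Wt, tool down, tool y at world angle yang (deg)"""
    o=sensors.get_obs(); M=R.from_quat(o["ee_rot"]); c,s=np.cos(np.radians(yang)),np.sin(np.radians(yang))
    T=R.from_matrix(np.array([[-s,c,0],[c,s,0],[0,0,-1]]) if 0 else np.c_[[-s,c,0],[c,s,0],[0,0,-1]])
    print("to",np.round(Wt,3),"shift",np.round(M.inv().apply(np.array(Wt)-o["position"]),4),"turn",np.round((M.inv()*T).as_rotvec(),3))
def st():
    o=sensors.get_obs(); a=R.from_quat(o["ee_rot"]).as_matrix()
    print("t",round(o["clock"],2),"pos",np.round(o["position"],4),"clampmm",np.round(inv(p,o["position"]),1),"yang",round(np.degrees(np.arctan2(a[1,1],a[0,1])),1),"q",np.round(o["joint_pos"],2),"F",np.round(o["ft_force"],1),"w",round(o["grip_width"],3),"g",round(o["grasp_force"],1))
E
python3 - <<'E'
from h import *
st(); W=cl(p,[-.0017,-.243,.2])[0]; go(W,8.5)
E
```

```text
t 1.15 pos [0.2757 0.5609 0.2483] clampmm [[-209.1  567.3  248.3]] yang 63.8 q [-1.14  0.33 -0.06  1.46  0.02  1.35 -0.09] F [-0.6 -0.3  0.2] w 0.998 g 0.0
to [ 0.566 -0.224  0.2  ] shift [-0.6063 -0.5762  0.0483] turn [ 0.    -0.     0.966]
```

```bash
python3 -m inch '[[[-0.606,-0.576,0,0,0,0.966,-1],[-0.606,-0.576,0,0,0,0.966,-1],[-0.606,-0.576,0,0,0,0.966,-1],[-0.606,-0.576,0,0,0,0.966,-1],[-0.606,-0.576,0,0,0,0.966,-1],[-0.606,-0.576,0,0,0,0.966,-1],[-0.606,-0.576,0,0,0,0.966,-1],[-0.606,-0.576,0,0,0,0.966,-1],[-0.606,-0.576,0,0,0,0.966,-1],[-0.606,-0.576,0,0,0,0.966,-1]]]' 40
python3 - <<'E'
from h import *
st(); W=cl(p,[-.0017,-.243,.2])[0]; go(W,8.5)
E
```

```text
clock: 2.15
position: [0.4493, 0.0899, 0.2487]
ee_rot: [0.653, 0.757, 0.001, 0.0]
ft_force: [1.0, 0.8, 0.2]
grip_width: 0.997
grasp_force: 0.0
t 2.15 pos [0.4493 0.0899 0.2487] clampmm [[-85.   80.9 248.7]] yang 8.5 q [-0.7  -0.06  0.39  1.9   0.02  1.3  -0.17] F [1.  0.8 0.2] w 0.997 g 0.0
to [ 0.566 -0.224  0.2  ] shift [-0.3273  0.0687  0.0485] turn [ 0.001 -0.001 -0.   ]
```

```bash
python3 -m inch '[[[-0.327,0.069,0,0,0,0,-1],[-0.327,0.069,0,0,0,0,-1],[-0.327,0.069,0,0,0,0,-1],[-0.327,0.069,0.02,0,0,0,-1],[-0.327,0.069,0.04,0,0,0,-1],[-0.327,0.069,0.048,0,0,0,-1],[-0.327,0.069,0.048,0,0,0,-1],[-0.327,0.069,0.048,0,0,0,-1],[-0.327,0.069,0.048,0,0,0,-1]]]' 40
python3 - <<'E'
from h import *
st(); W=cl(p,[-.0017,-.243,.2])[0]; go(W,8.5)
a=imaging.camera("wrist"); cv2.imwrite("pics/d.png",a)
E
```

```text
clock: 3.05
position: [0.5651, -0.222, 0.1997]
ee_rot: [0.654, 0.757, -0.001, -0.0]
ft_force: [0.1, 0.7, -0.5]
grip_width: 1.007
grasp_force: 0.0
t 3.05 pos [ 0.5651 -0.222   0.1997] clampmm [[  -2.1 -241.4  199.7]] yang 8.4 q [-0.24  0.38  0.69  1.61 -0.25  1.25  0.64] F [ 0.1  0.7 -0.5] w 1.007 g 0.0
to [ 0.566 -0.224  0.2  ] shift [-0.0017  0.0003 -0.0003] turn [-0.001  0.    -0.002]
```

View pics/d.png

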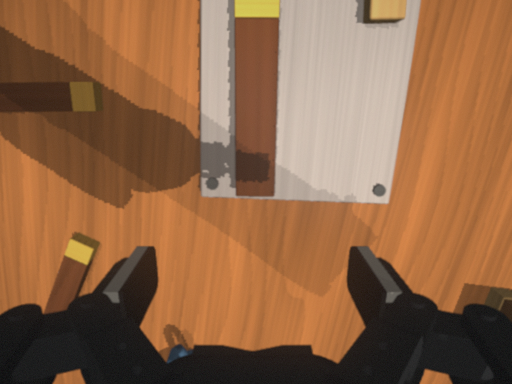

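The wrist picture shows the block's tail end at (236..275,196), its wood/brass line at (235..279,17), and the bed corners at (202,196) and (388,203).

```bash
python3 - <<'E'
from h import *
for q,z in [((236,196),.04),((275,195),.04),((235,16),.04),((279,17),.04),((202,196),.016),((388,203),.016)]:
    w=at("wrist",q,z); print(q,np.round(w,4),np.round(inv(p,w),1))
E
```

```text
(236, 196) [ 0.5539 -0.2413  0.04  ] [[ -15.1 -259.4   40. ]]
(275, 195) [ 0.5892 -0.2351  0.04  ] [[  20.6 -256.9   40. ]]
(235, 16) [ 0.5331 -0.0926  0.04  ] [[ -20.5 -109.3   40. ]]
(279, 17) [ 0.5678 -0.0881  0.04  ] [[  14.4 -108.4   40. ]]
(202, 196) [ 0.5203 -0.2542  0.016 ] [[ -49.9 -268.8   16. ]]
(388, 203) [ 0.7065 -0.2341  0.016 ] [[ 137.4 -268.    16. ]]
```

```bash
python3 -m inch '[[[-0.002,0,0.05,0,0,0,-1],[-0.002,0,0.1,0,0,0,-1],[-0.002,0,0.14,0,0,0,-1],[-0.002,0,0.165,0,0,0,-1],[-0.002,0,0.165,0,0,0,-1],[-0.002,0,0.165,0,0,0,0.6],[-0.002,0,0.165,0,0,0,0.6],[-0.002,0,0.165,0,0,0,0.6],[-0.002,0,0.165,0,0,0,0.6],[-0.002,0,0.165,0,0,0,0.6]]]' 30
python3 - <<'E'
from h import *
st(); go(cl(p,[-.0014,-.228,.034])[0],5.9)
E
```

```text
clock: 4.1
position: [0.5669, -0.2234, 0.0371]
ee_rot: [0.653, 0.757, 0.001, 0.001]
ft_force: [-1.9, 1.1, 8.5]
grip_width: 0.415
grasp_force: 30.1
t 4.1 pos [ 0.5669 -0.2234  0.0371] clampmm [[  -0.4 -242.9   37.1]] yang 8.5 q [-0.17  0.56  0.61  1.74 -0.38  0.96  0.73] F [-1.9  1.1  8.5] w 0.415 g 30.1
to [ 0.564 -0.209  0.034] shift [ 0.0149 -0.0003  0.0031] turn [0.003 0.    0.045]
```

```bash
python3 -m inch '[[[0,0.0,-0.001,0,0,0.045,0.6],[0.01,0.001,-0.001,0,0,0.045,0.6],[0.02,0.001,-0.001,0,0,0.045,0.6],[0.03,0.002,-0.001,0,0,0.045,0.6],[0.04,0.002,-0.001,0,0,0.045,0.6],[0.045,0.0023,-0.001,0,0,0.045,0.6],[0.045,0.0023,-0.001,0,0,0.045,0.6]]]' 30
python3 - <<'E'
from h import *
st(); go(cl(p,[0,-.148,.037])[0],5.9)
E
```

```text
clock: 4.8
position: [0.5621, -0.1771, 0.0371]
ee_rot: [0.669, 0.743, 0.001, 0.0]
ft_force: [-0.6, -0.9, 7.4]
grip_width: 0.414
grasp_force: 31.6
t 4.8 pos [ 0.5621 -0.1771  0.0371] clampmm [[  -0.4 -196.3   37.1]] yang 6.0 q [-0.27  0.53  0.62  1.79 -0.37  0.94  0.62] F [-0.6 -0.9  7.4] w 0.414 g 31.6
to [ 0.558 -0.129  0.037] shift [0.0483 0.0005 0.0001] turn [ 0.002 -0.     0.002]
```

```bash
python3 -m inch '[[[0.008,0.0003,-0.001,0,0,0,0.6],[0.016,0.0003,-0.001,0,0,0,0.6],[0.024,0.0003,-0.001,0,0,0,0.6],[0.03,0.0003,-0.001,0,0,0,0.6],[0.03,0.0003,-0.001,0,0,0,0.6]]]' 30
python3 - <<'E'
from h import *
st(); go(cl(p,[0,-.148,.037])[0],5.9)
E
```

```text
clock: 5.3
position: [0.5586, -0.1465, 0.0372]
ee_rot: [0.669, 0.743, 0.0, -0.001]
ft_force: [-1.5, 3.5, 1.7]
grip_width: 0.415
grasp_force: 31.1
t 5.3 pos [ 0.5586 -0.1465  0.0372] clampmm [[  -0.8 -165.5   37.2]] yang 6.0 q [-0.32  0.5   0.62  1.82 -0.36  0.93  0.56] F [-1.5  3.5  1.7] w 0.415 g 31.1
to [ 0.558 -0.129  0.037] shift [0.0175 0.0008 0.0002] turn [-0.    -0.002  0.002]
```

```bash
python3 -m inch '[[[0.008,0.0003,0,0,0,0,0.6],[0.016,0.0003,0,0,0,0,0.6],[0.024,0.0004,0,0,0,0,0.6],[0.032,0.0004,0,0,0,0,0.6],[0.036,0.0004,0,0,0,0,0.6],[0.036,0.0004,0,0,0,0,0.6]]]' 30
python3 - <<'E'
from h import *
st(); go(cl(p,[0,-.119,.037])[0],5.9)
E
```

```text
clock: 5.9
position: [0.5553, -0.1111, 0.0372]
ee_rot: [0.669, 0.743, 0.0, -0.001]
ft_force: [-0.8, 2.6, -0.7]
grip_width: 0.414
grasp_force: 30.7
t 5.9 pos [ 0.5553 -0.1111  0.0372] clampmm [[  -0.4 -130.    37.2]] yang 6.0 q [-0.39  0.48  0.62  1.85 -0.35  0.92  0.49] F [-0.8  2.6 -0.7] w 0.414 g 30.7
to [ 0.555 -0.1    0.037] shift [0.011  0.0004 0.0002] turn [-0.    -0.001  0.001]
```

Now the last stretch, in small steps until the block contacts the post.

```bash
python3 -m inch '[[[0.004,0.0003,0,0,0,0,0.6],[0.008,0.0003,0,0,0,0,0.6],[0.011,0.0003,0,0,0,0,0.6],[0.013,0.0003,0,0,0,0,0.6],[0.015,0.0003,0,0,0,0,0.6],[0.015,0.0003,0,0,0,0,0.6]]]' 30
python3 - <<'E'
from h import *
st(); go(cl(p,[0,-.119,.037])[0],5.9)
E
```

```text
clock: 6.5
position: [0.5542, -0.0994, 0.0375]
ee_rot: [0.67, 0.742, -0.001, 0.001]
ft_force: [0.5, -6.4, -2.3]
grip_width: 0.417
grasp_force: 30.4
t 6.5 pos [ 0.5542 -0.0994  0.0375] clampmm [[  -0.3 -118.2   37.5]] yang 5.8 q [-0.41  0.47  0.62  1.86 -0.34  0.91  0.47] F [ 0.5 -6.4 -2.3] w 0.417 g 30.4
to [ 0.555 -0.1    0.037] shift [-0.0008  0.0003  0.0005] turn [ 0.001  0.002 -0.001]
```

```bash
python3 -m inch '[[[0.002,0,0,0,0,0,0.6],[0.004,0,0,0,0,0,0.6],[0.005,0,0,0,0,0,0.6],[0.005,0,0,0,0,0,0.6],[0.002,0,0,0,0,0,0.6],[-0.002,0,0,0,0,0,-0.2],[-0.002,0,0,0,0,0,-0.2],[-0.002,0,0,0,0,0,-0.2]]]' 30
python3 - <<'E'
from h import *
st()
E
```

```text
clock: 7.3
position: [0.5543, -0.099, 0.0373]
ee_rot: [0.67, 0.743, 0.0, -0.0]
ft_force: [-0.4, 0.4, 0.6]
grip_width: 0.6
grasp_force: 0.0
t 7.3 pos [ 0.5543 -0.099   0.0373] clampmm [[-1.000e-01 -1.179e+02  3.730e+01]] yang 5.9 q [-0.41  0.47  0.62  1.86 -0.34  0.91  0.47] F [-0.4  0.4  0.6] w 0.6 g 0.0
```

```bash
python3 -m inch '[[[-0.04,0,0,0,0,0,-0.2],[-0.08,0,0,0,0,0,0],[-0.1,0,-0.05,0,0,0,0.5],[-0.12,0,-0.1,0,0,0,1],[-0.12,0,-0.14,0,0,0,1],[-0.12,0,-0.14,0,0,0,1],[-0.12,0,-0.14,0,0,0,1]]]' 30
python3 - <<'E'
from h import *
st()
a=imaging.camera("wrist"); cv2.imwrite("pics/e.png",a)
b=imaging.camera("side")[150:270,200:360]
cv2.imwrite("pics/f.png",cv2.resize(b,(800,600),interpolation=cv2.INTER_CUBIC))
E
```

```text
clock: 8.0
position: [0.5673, -0.2185, 0.178]
ee_rot: [0.669, 0.743, 0.001, 0.001]
ft_force: [-0.8, 0.4, -0.4]
grip_width: -0.004
grasp_force: 0.0
t 8.0 pos [ 0.5673 -0.2185  0.178 ] clampmm [[   0.4 -238.1  178. ]] yang 6.0 q [-0.26  0.4   0.7   1.63 -0.27  1.21  0.61] F [-0.8  0.4 -0.4] w -0.004 g 0.0
```

View pics/e.png

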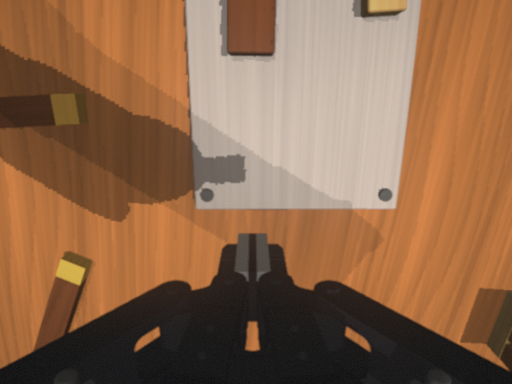

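View pics/f.png

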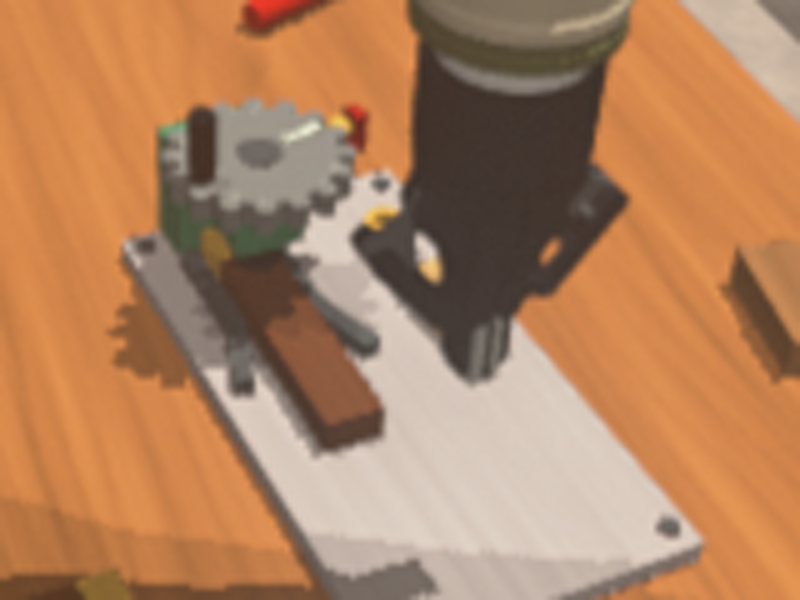

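The block now lies between the rails; its tail edge is at (228..275,52) in the wrist view. I'll confirm it is home with a push on the tail, fingers shut.

```bash
python3 -c "
from h import *
for q in [(228,52),(275,52)]: print(np.round(inv(p,at('wrist',q,.04)),1))
for q in [(196,208),(396,208)]: print(np.round(inv(p,at('wrist',q,.016)),1))"
python3 -m inch '[[[0.03,0,0.05,0,0,0,1],[0.065,0,0.1,0,0,0,1],[0.065,0,0.138,0,0,0,1],[0.075,0,0.138,0,0,0,1],[0.083,0,0.138,0,0,0,1],[0.09,0,0.138,0,0,0,1],[0.094,0,0.138,0,0,0,1],[0.098,0,0.138,0,0,0,1],[0.098,0,0.138,0,0,0,1],[0.098,0,0.138,0,0,0,1]]]'
python3 -c "
from h import *
st()"
```

```text
[[ -18.4 -135.2   40. ]]
[[  16.7 -135.2   40. ]]
[[ -52.6 -267.5   16. ]]
[[ 134.1 -267.6   16. ]]
clock: 9.1
position: [0.5579, -0.1276, 0.0419]
ee_rot: [0.671, 0.741, -0.001, 0.004]
ft_force: [3.4, -18.1, -1.6]
grip_width: 0.0
grasp_force: 8.9
t 9.1 pos [ 0.5579 -0.1276  0.0419] clampmm [[   0.5 -146.7   41.9]] yang 5.6 q [-0.37  0.48  0.63  1.84 -0.34  0.92  0.51] F [  3.4 -18.1  -1.6] w 0.0 g 8.9
```

```bash
python3 -m inch '[[[-0.03,0,0,0,0,0,1],[-0.06,0,-0.05,0,0,-0.15,1],[-0.06,0,-0.1,0,0,-0.3,0.5],[-0.06,0,-0.15,0,0,-0.45,0],[-0.06,0,-0.2,0,0,-0.6,0],[-0.06,0,-0.2,0,0,-0.75,0],[-0.06,0,-0.2,0,0,-0.9,0],[-0.06,0,-0.2,0,0,-1.05,0],[-0.06,0,-0.2,0,0,-1.2,0],[-0.06,0,-0.2,0,0,-1.3,0]]]'
python3 -c "
from h import *
st(); go(cl(p,[-.039,-.0091,.24])[0],155)"
```

```text
clock: 10.1
position: [0.5627, -0.1818, 0.2412]
ee_rot: [0.081, 0.997, 0.0, 0.001]
ft_force: [0.9, 0.0, -0.0]
grip_width: 0.501
grasp_force: 0.0
t 10.1 pos [ 0.5627 -0.1818  0.2412] clampmm [[  -0.3 -201.1  241.2]] yang 80.7 q [-0.17  0.27  0.49  1.59 -0.13  1.31  1.75] F [ 0.9  0.  -0. ] w 0.501 g 0.0
to [0.504 0.005 0.24 ] shift [0.0878 0.175  0.001 ] turn [-1.000e-03  2.000e-03 -1.297e+00]
```

```bash
python3 -m inch '[[[0.022,0.044,0,0,0,-0.15,0],[0.044,0.088,0,0,0,-0.3,0],[0.066,0.131,0,0,0,-0.45,0],[0.088,0.175,0,0,0,-0.6,0],[0.088,0.175,0,0,0,-0.75,0],[0.088,0.175,0,0,0,-0.9,0],[0.088,0.175,0,0,0,-0.948,0],[0.088,0.175,0,0,0,-0.948,0]]]'
python3 - <<'E'
from h import *
st(); go(cl(p,[-.039,-.0091,.15])[0],135)
a=imaging.camera("wrist"); cv2.imwrite("pics/g.png",a)
E
```

```text
clock: 10.9
position: [0.5053, 0.0055, 0.2408]
ee_rot: [-0.38, 0.925, -0.0, 0.001]
ft_force: [0.5, 0.1, 0.2]
grip_width: 0.501
grasp_force: 0.0
t 10.9 pos [0.5053 0.0055 0.2408] clampmm [[-38.1  -8.8 240.8]] yang 134.7 q [-0.38  0.06  0.29  1.8  -0.02  1.28  2.27] F [0.5 0.1 0.2] w 0.501 g 0.0
to [0.504 0.005 0.15 ] shift [0.0011 0.0005 0.0908] turn [-0.001  0.002 -0.005]
```

View pics/g.png

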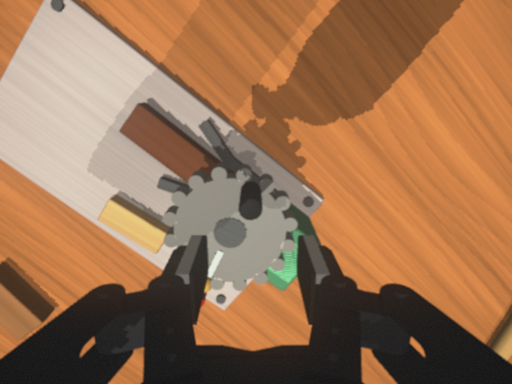

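The wrist picture shows the crank handle with its top at (251,188), the hub at (230,233) and the white mark at (216,263). The handle is centred between the jaws (columns 190 and 315).

```bash
python3 - <<'E'
from h import *
for q,z in [((251,188),.168),((230,233),.127),((251,212),.124)]: print(np.round(inv(p,at('wrist',q,z)),1))
E
python3 -m inch '[[[0.001,0.0005,0.03,0,0,0,0],[0.001,0.0005,0.06,0,0,0,0],[0.001,0.0005,0.085,0,0,0,0],[0.001,0.0005,0.091,0,0,0,0],[0.001,0.0005,0.091,0,0,0,0.4],[0.001,0.0005,0.091,0,0,0,1],[0.001,0.0005,0.091,0,0,0,1],[0.001,0.0005,0.091,0,0,0,1],[0.001,0.0005,0.091,0,0,0,1]]]' 40
python3 - <<'E'
from h import *
st()
E
```

```text
[[-49.  -18.9 168. ]]
[[  0.5  -1.2 127. ]]
[[-23.1   1.5 124. ]]
clock: 11.85
position: [0.5051, 0.0053, 0.1497]
ee_rot: [-0.38, 0.925, -0.0, 0.001]
ft_force: [1.1, -2.8, 6.7]
grip_width: 0.172
grasp_force: 39.9
t 11.85 pos [0.5051 0.0053 0.1497] clampmm [[-38.3  -9.  149.7]] yang 134.7 q [-0.37  0.15  0.29  1.91 -0.05  1.09  2.29] F [ 1.1 -2.8  6.7] w 0.172 g 39.9
```

```bash
cat > circ.py <<'E'
from h import *
import sys
def circ(step,n):
    o=sensors.get_obs(); M=R.from_quat(o["ee_rot"]); a=cl(p,[0,0,o["position"][2]])[0]
    c=M.inv().apply(a-o["position"]); print("c mm",np.round(c*1000,1))
    for k in range(1,n+1): print(np.round(c-R.from_rotvec([0,0,k*step]).apply(c),4)[:2],round(k*step,3))
E
python3 -c "
from circ import *
circ(.145,10)"
```

```text
c mm [-35.5 -16.9   0.1]
[-0.0028  0.005 ] 0.145
[-0.0063  0.0094] 0.29
[-0.0104  0.0134] 0.435
[-0.0151  0.0167] 0.58
[-0.0202  0.0193] 0.725
[-0.0256  0.0211] 0.87
[-0.0312  0.0222] 1.015
[-0.0369  0.0224] 1.16
[-0.0425  0.0218] 1.305
[-0.0481  0.0204] 1.45
```

```bash
python3 -m inch '[[[-0.0028,0.005,0,0,0,0.145,1],[-0.0063,0.0094,0,0,0,0.29,1],[-0.0104,0.0134,0,0,0,0.435,1],[-0.0151,0.0167,0,0,0,0.58,1],[-0.0202,0.0193,0,0,0,0.725,1],[-0.0256,0.0211,0,0,0,0.87,1],[-0.0312,0.0222,0,0,0,1.015,1],[-0.0369,0.0224,0,0,0,1.16,1],[-0.0425,0.0218,0,0,0,1.305,1],[-0.0481,0.0204,0,0,0,1.45,1]]]' 40
python3 - <<'E'
from circ import *
st(); circ(.145,10)
E
```

```text
clock: 12.85
position: [0.526, 0.0543, 0.1498]
ee_rot: [0.331, 0.944, 0.001, 0.002]
ft_force: [7.6, -1.8, 1.5]
grip_width: 0.17
grasp_force: 39.4
t 12.85 pos [0.526  0.0543 0.1498] clampmm [[-12.4  37.5 149.8]] yang 51.3 q [-0.53  0.2   0.38  1.86 -0.08  1.09  0.78] F [ 7.6 -1.8  1.5] w 0.17 g 39.4
c mm [-35.2 -18.    0.1]
[-0.003   0.0049] 0.145
[-0.0066  0.0093] 0.29
[-0.0109  0.0132] 0.435
[-0.0156  0.0164] 0.58
[-0.0208  0.0188] 0.725
[-0.0263  0.0205] 0.87
[-0.0319  0.0214] 1.015
[-0.0377  0.0215] 1.16
[-0.0433  0.0207] 1.305
[-0.0488  0.0191] 1.45
```

```bash
python3 -m inch '[[[-0.0028,0.005,0,0,0,0.145,1],[-0.0063,0.0094,0,0,0,0.29,1],[-0.0104,0.0134,0,0,0,0.435,1],[-0.0151,0.0167,0,0,0,0.58,1],[-0.0202,0.0193,0,0,0,0.725,1],[-0.0256,0.0211,0,0,0,0.87,1],[-0.0312,0.0222,0,0,0,1.015,1],[-0.0369,0.0224,0,0,0,1.16,1],[-0.0425,0.0218,0,0,0,1.305,1],[-0.0481,0.0204,0,0,0,1.45,1]]]' 40
python3 - <<'E'
from circ import *
st(); circ(.145,4)
a=imaging.camera("top")
cv2.imwrite("pics/i.png",cv2.resize(a[140:215,212:322],(792,540),interpolation=cv2.INTER_CUBIC))
E
```

```text
clock: 13.85
position: [0.5771, 0.0411, 0.1501]
ee_rot: [0.873, 0.487, 0.003, 0.001]
ft_force: [10.4, 1.5, -0.1]
grip_width: 0.172
grasp_force: 39.3
t 13.85 pos [0.5771 0.0411 0.1501] clampmm [[ 37.1  19.1 150.1]] yang -31.7 q [-0.64  0.33  0.59  1.74 -0.2   1.12 -0.54] F [10.4  1.5 -0.1] w 0.172 g 39.3
c mm [-37.8 -17.7  -0.3]
[-0.003   0.0053] 0.145
[-0.0066  0.0101] 0.29
[-0.011   0.0143] 0.435
[-0.0159  0.0178] 0.58
```

```bash
python3 -m inch '[[[-0.0028,0.005,0,0,0,0.145,1],[-0.0063,0.0094,0,0,0,0.29,1],[-0.0104,0.0134,0,0,0,0.435,1],[-0.0127,0.0151,0,0,0,0.51,1],[-0.0127,0.0151,0,0,0,0.51,1]]]' 40
python3 - <<'E'
from circ import *
st(); circ(.1,10); o=sensors.get_obs(); print(o["torque"])
b=imaging.camera("side")[160:240,210:310]
cv2.imwrite("pics/h.png",cv2.resize(b,(800,600),interpolation=cv2.INTER_CUBIC))
E
```

```text
clock: 14.4
position: [0.5842, 0.0213, 0.1502]
ee_rot: [0.968, 0.252, 0.004, 0.001]
ft_force: [14.5, -1.2, -1.2]
grip_width: 0.171
grasp_force: 39.2
t 14.4 pos [0.5842 0.0213 0.1502] clampmm [[ 42.   -1.3 150.2]] yang -60.8 q [-0.67  0.36  0.68  1.73 -0.25  1.13 -0.98] F [14.5 -1.2 -1.2] w 0.171 g 39.2
c mm [-38.1 -17.8  -0.4]
[-0.002   0.0037] 0.1
[-0.0043  0.0072] 0.2
[-0.007   0.0105] 0.3
[-0.0099  0.0134] 0.4
[-0.0132  0.0161] 0.5
[-0.0167  0.0184] 0.6
[-0.0204  0.0204] 0.7
[-0.0243  0.0219] 0.8
[-0.0283  0.0231] 0.9
[-0.0325  0.0239] 1.0
[-0.3988052  -3.13698933  0.17245899]
```

View pics/h.png

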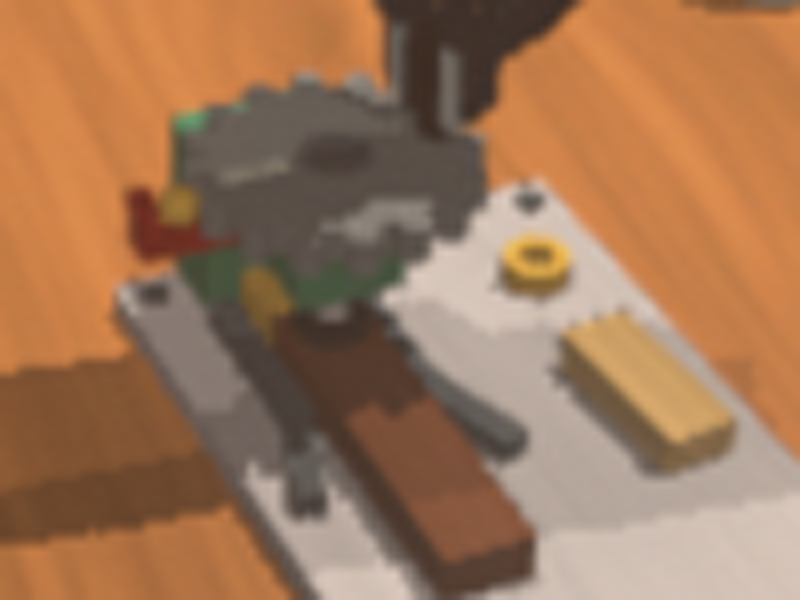

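The foot (dark disc at (340,320)) is on the block. The pointer's ball (180,205) still lines up with the white mark (255,170), so nothing has slipped yet. The collar and the spare have not been touched. Next come the clicks.

```bash
python3 -m inch '[[[-0.001,0.0041,0,0,0,0.1,1],[-0.0025,0.008,0,0,0,0.2,1],[-0.0052,0.0113,0,0,0,0.3,1],[-0.0081,0.0142,0,0,0,0.4,1],[-0.0114,0.0169,0,0,0,0.5,1],[-0.0149,0.0192,0,0,0,0.6,1],[-0.0186,0.0212,0,0,0,0.7,1],[-0.0225,0.0227,0,0,0,0.8,1],[-0.0265,0.0239,0,0,0,0.9,1],[-0.0287,0.0243,0,0,0,0.95,1]]]' 40
python3 - <<'E'
from circ import *
st(); P=inv(p,sensors.get_obs()["position"])[0]; print("theta",np.arctan2(-P[0],-P[1])%(2*np.pi),np.hypot(*P[:2]))
b=imaging.camera("side")[160:240,210:310]
cv2.imwrite("pics/j.png",cv2.resize(b,(800,600),interpolation=cv2.INTER_CUBIC))
E
```

```text
clock: 15.45
position: [0.5698, -0.0139, 0.15]
ee_rot: [0.976, -0.219, 0.003, -0.001]
ft_force: [9.5, -1.1, 2.2]
grip_width: 0.175
grasp_force: 39.7
t 15.45 pos [ 0.5698 -0.0139  0.15  ] clampmm [[ 24.1 -34.8 150. ]] yang -115.3 q [-0.78  0.38  0.89  1.77 -0.33  1.13 -1.8 ] F [ 9.5 -1.1  2.2] w 0.175 g 39.7
theta 5.677444977223545 42.34978387920225
```

View pics/j.png

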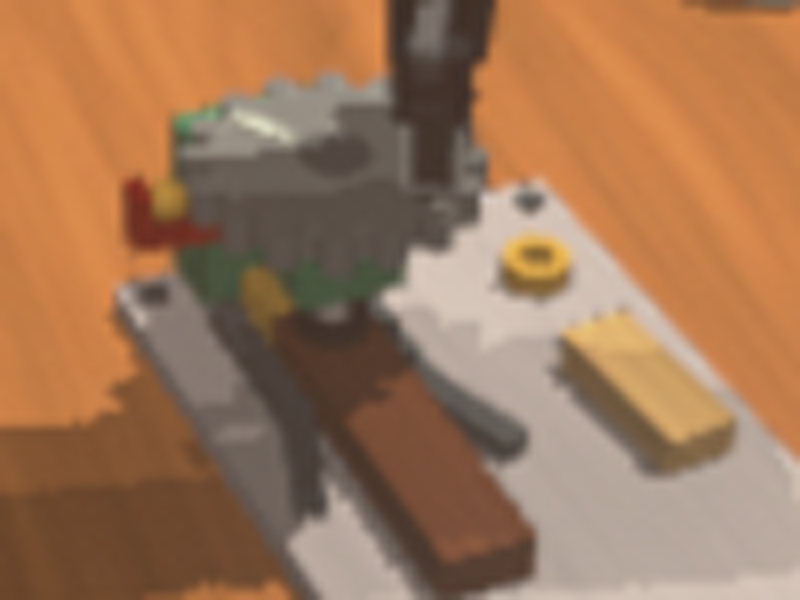

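The pointer has stayed nearly where it was (ball at (168,198)), while the white mark has moved clockwise to (265,125). That is about 0.87 rad of slip, or two clicks. Now I let go, lift away and check.

```bash
python3 -m inch '[[[0.001,0,0,0,0,0,0.3],[0.001,0,0,0,0,0,0],[0.001,0,0,0,0,0,0],[0.001,0,0,0,0,0,0],[0.001,0,-0.03,0,0,0,0],[0.001,0,-0.07,0,0,0,0],[0.001,0,-0.11,0,0,0,0],[0.001,0,-0.15,0,0,0,0],[0.001,0,-0.15,0,0,0,0]]]' 40
python3 - <<'E'
from h import *
st(); o=sensors.get_obs(); M=R.from_quat(o["ee_rot"]); print(M.inv().apply([-.25,.1,0]))
E
```

```text
clock: 16.4
position: [0.5701, -0.0149, 0.3032]
ee_rot: [0.976, -0.217, 0.003, -0.001]
ft_force: [0.0, -0.1, -0.7]
grip_width: 0.5
grasp_force: 0.0
t 16.4 pos [ 0.5701 -0.0149  0.3032] clampmm [[ 24.3 -35.8 303.2]] yang -115.1 q [-0.85  0.25  0.96  1.57 -0.21  1.42 -1.88] F [ 0.  -0.1 -0.7] w 0.5 g 0.0
[-0.26880181  0.01558974 -0.00159606]
```

```bash
python3 -m inch '[[[-0.218,-0.23,0,0,0,0,0],[-0.218,-0.23,0,0,0,0,0],[-0.218,-0.23,0,0,0,0,0],[-0.218,-0.23,0,0,0,0,0],[-0.218,-0.23,0,0,0,0,0],[-0.218,-0.23,0,0,0,0,0],[-0.218,-0.23,0,0,0,0,0],[-0.218,-0.23,0,0,0,0,0]]]'
python3 - <<'E'
from h import *
st()
a=imaging.camera("top"); b=imaging.camera("side")
A=cv2.resize(a[140:215,212:322],(792,540),interpolation=cv2.INTER_CUBIC); cv2.imwrite("pics/k.png",A)
E
```

```text
clock: 17.2
position: [0.4667, 0.2895, 0.2972]
ee_rot: [0.977, -0.215, -0.001, 0.001]
ft_force: [-0.3, 0.0, 0.9]
grip_width: 0.5
grasp_force: 0.0
t 17.2 pos [0.4667 0.2895 0.2972] clampmm [[-47.2 277.6 297.2]] yang -114.8 q [-1.33  0.16  0.78  1.62 -0.11  1.41 -2.54] F [-0.3  0.   0.9] w 0.5 g 0.0
```

View pics/k.png

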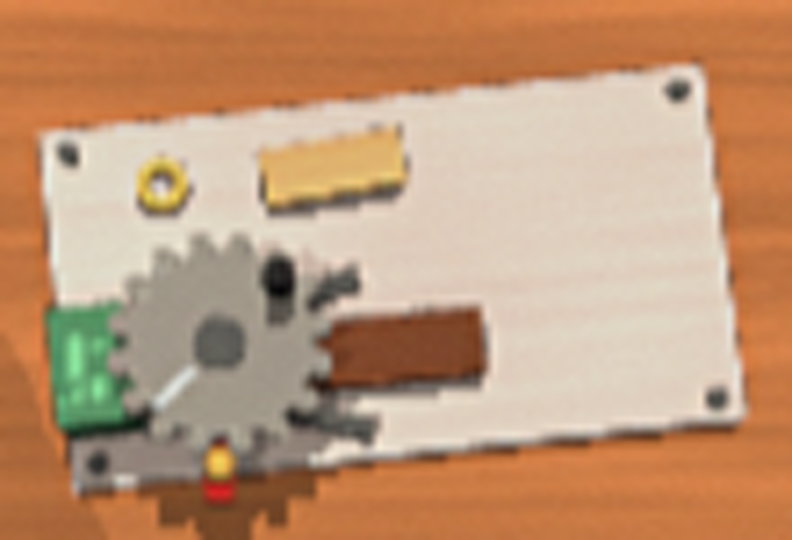

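The mark is at (155,407), the pointer at (219,480), the crank at (279,275) and the block's tail at (485,345). The collar and the spare have not moved.

```bash
python3 - <<'E'
from h import *
f=lambda q:(np.array(q,float)+.5)/7.2-.5+[212,140]
g=lambda q,z:inv(p,at("top",f(q),z))[0]
h=g((220,342),.127)
for n,q,z in [("mark",(155,407),.124),("ball",(219,462),.118),("tip",(219,490),.115),("cranktop",(279,275),.166)]:
    w=g(q,z); print(n,np.round(w,1),"screw-like angle",np.arctan2(w[0],w[1])%(2*np.pi),np.arctan2(-w[0],-w[1])%(2*np.pi))
print(g((482,308),.04),g((485,372),.04))
E
```

```text
mark [-27.5  34.4 124. ] screw-like angle 5.608016689684644 2.4664240360948506
ball [-56.6   6.6 118. ] screw-like angle 4.827716239148628 1.6861235855588346
tip [-69.8   8.  115. ] screw-like angle 4.826059247642531 1.6844665940527381
cranktop [ 23.8 -30.9 166. ] screw-like angle 2.4852912085236456 5.626883862113439
[  14.70569425 -135.4688701    40.        ] [ -18.46524832 -133.22520012   40.        ]
```

```bash
python3 -c "
from workcell import order; print(order.hand_in())"
```

```text
the job is handed in; nothing more can be done
None
```

The block is home against the green post and clamped, with the ratchet slipped two clicks (0.79 rad), the hammer and mug well clear of every move (not re-checked at the end), the spare and collar unmoved in the last picture, and the job handed in at about 17 s.

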